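# Roll the thin rolling pin to the red line under a smoother

### The job

Take the green smoother from its black mat, lay its flat sole on top of the thin rolling pin, and, bearing down lightly (around 5 to 10 N, never as much as 25 N), roll the pin out of the groove in the white board until it lies along the red line, centred over it. Move the pin only with the smoother, never with the gripper. Then set the smoother back down flat on its mat and let go, leaving the bowl, tray, brush and jar undisturbed.

Things in the scene. Friction and masses are not known exactly. Their poses are not given: they have to be found in the camera images.
- smoother_handle (a point): Grip point of the smoother, a hand float 0.2 kg: flat green sole plate 150 mm (x) by 80 mm (y) by 8 mm, rubber-faced, with a white bar handle on top, 90 mm along x, 24 mm across y, from 8 to 50 mm above the underside. This point is on the smoother's centre line, 33 mm above the underside; z up. Start: lying flat on the mat, its x roughly along the mat's x. To be gripped across its y from above.
- smoother_sole (a point): Centre of the underside of the smoother's sole (same axes as the handle point, 33 mm below it).
- pin_center (a point): Centre of the rolling pin, a plain brown wooden cylinder 30 mm in diameter and 240 mm long, about 0.13 kg; its x is its long axis (y and z turn as it rolls). It starts in the board's groove, its centre 11.2 mm above the board's top; on the flat it is 15 mm above it, so it rises 3.8 mm as it climbs out. A plate rolling it without slip moves twice as far as the pin.
- board: White plastic rolling board, fixed, 300 mm (x) by 270 mm (y) by 18 mm high; origin in the centre of its underside, z up. A groove 20 mm wide and 6 mm deep runs along x through its middle (y = 0); the pin lies in it. Contacts of pin, board and sole are stiff (some 10 N per mm): what presses must give way as the pin climbs. Under less than about 4 N the sole slips.
- red_line: Red line painted on the board's top, 296 mm along x, 6 mm wide, parallel to the groove and 55 to 85 mm to one side of it; origin at the centre of the line on the board's top; its x runs along the line, y across it, z up.
- blue_line: Blue line of the same kind on the other side of the groove; not the one wanted.
- mat: Black rubber mat, fixed, 180 mm (x) by 120 mm (y), 3 mm thick; origin in the centre of its underside.
- tray: Fixed shallow aluminium tray, 200 by 200 by 22 mm high, origin in the centre of its underside; it and the mat stand on either side of the board, which on which varies.
- bowl: Loose steel bowl standing in the tray, 120 mm across the rim, 45 mm high; origin in the centre of its underside. Leave alone.
- brush: Loose pastry brush with a green handle lying beyond the mat or tray on the left (+y), roughly along y, under 30 mm high; origin at its underside. Leave alone.
- jar: Loose closed jar, 68 mm in diameter, 85 mm high, beyond the mat or tray on the right (-y); origin in the centre of its underside. Leave alone.
Mind the look-alikes: they are no part of the job. Of the things shaped like the part that bears smoother_handle, the green one is meant.

How it is judged:
By the outcome, as a careful person would: the job done as asked, in the order asked, and still so for the second after the job is handed in, with the robot touching nothing.
It also fails if it takes over 72 s, if anything falls off the work surface, if the arm or the gripper's body presses on something with over 40 N, if the wrist force passes 120 N, or if a joint passes its speed limit or range.

### The arm

A 6-joint arm with a two-finger parallel gripper is mounted at the origin on the work surface. World frame = base frame: x ahead of the robot, y to its left, z up, the work surface at z = 0. Lengths are in m, angles in rad, forces in N, time in s.
With the tool pointing down it reaches from about 0.4 to 0.925 m from the base axis. Payload 12.5 kg.
Tool frame: the origin (TCP) lies midway between the tips of the shut fingers; the grasp point (between the pads) lies 19 mm behind it; z points along the fingers, y is the line along which they close (so a half turn about z gives the same grasp; the last joint's range is limited). The gripper opens to 95 mm and grips with 3 to 60 N. Pads are 20 mm wide; open, the fingers measure 119 mm over their backs; the gripper's body (75 mm by 180 mm) begins 59 mm behind the grasp point.
Start: joints at [1.095, 0.491, 1.559, -0, 1.092, -0.106], TCP at [0.226, 0.583, 0.215] pointing down, gripper open.
Joint ranges: [-3.1, 3.1], [-0.84, 2.19], [0.05, 2.79], [-1.13, 4.28], [0.06, 2.93], [-2.69, 2.69]. Speed limits (rad/s): [2.22, 2.22, 2.79, 3.14, 3.14, 3.14].

### API

Orientations are given as a unit quaternion [x, y, z, w].
In Python, from station import * gives the robot as it stands. The module is installed in compiled form; this text tells all that it offers.
- The arm moves only by the tool servo_tool, never from a script. Its argument "motion" is a list of rows, each a list of 3 entries, a list of its own where there are three numbers: the shift along the tool's x, y, z scaled (see below), then the turn, a rotation vector about the tool's x, y, z scaled (see below), then the closure in counts, from 0 (fully open) to 255 (shut). A call has 1 to 10 rows; each row is the pose to reach, as a shift and turn from the pose commanded when the call began, along the tool's axes at that moment, turning the shorter way round; what a row does not reach only later rows make up. The controller multiplies each number of a shift by 300 mm and each number of a turn by 180 degrees. A row lasts 1/12 s, in which the tool goes at most 41.7 mm and 7.16 degrees, less where a joint would pass 70% of its speed; a pose out of reach is approached as far as the arm can. A call with a number of a shift or a turn outside -1 to 1 is refused whole. A call with a gripper value outside its range is refused whole. The fingers move at their own pace and stop on an object; the grip force is fixed at half the most. Time passes only in rows, so rows that repeat a pose let the fingers close. It gives the time, the measured TCP pose, the force, the opening and the grip force at its end, in the units of the state.
- observe(): the state, without advancing time (a new reading comes with each control period).
- grab_frame(name): name is "scene" or "top" or "wrist"; returns a dict with "frame" (384x512x3 uint8, red, green, blue), "fovy" (degrees; the focal length in pixels is half the picture's height over the tangent of half this angle, whatever the lens; pixels are square), "cx", "cy" (the principal point, pixels), "origin" and "attitude" of the camera in the world. Camera axes: x right, y down, z forward; pixel columns grow to the right and rows downward; lengths in m; the calibration is good to about 2 mm. A picture is of the moment at which its call begins. There is no depth.
- finish_job(): hands the job in; it is judged then, once.
The state is a dict: "time_s": time; "q": joint angles; "dq": joint speeds; "joint_efforts": joint torques, N m; "eef_pos": TCP position; "eef_rot": TCP orientation; "force": force on the tool from outside, world axes, zero at the start; "wrist_torque": the same for the moment, N m; "width": opening from 0.0 (shut) to 1.0 (fully open); "gripper_force": force on a finger pad.
Only numpy, scipy, OpenCV 4.12 (cv2) and the standard library are available. Lean on these libraries where they do the work, as an engineer would, in place of code of your own. Each camera call takes 0.05 s, during which the arm holds its last target. There are 200 camera calls.

## Working session

There is one attempt and no reset: what is moved stays moved. The work goes in short steps, Python scripts to look and compute and a tool call to move; the robot and the scene stay as the last step left them, time stands still between calls to the robot, and variables do not carry over. Pictures are saved under pics/ and viewed, at most 10 in all, crops included, and the job is handed in when it is done.

Besides the shell and the picture viewer there is one more tool, called after "Request:" in YAML: its name, and indented under it one key for each argument. servo_tool: Moves the arm, as the interface text tells. Shifts and turns lie within -1 to 1; 1 stands for 300 mm of shift or 180 degrees of turn. Its arguments: {"type":"object","properties":{"motion":{"type":"array","items":{"type":"array"}}},"required":["motion"]}

```bash
mkdir -p pics; cat > h.py <<'E'
from station import *
import numpy as np, cv2
from scipy.spatial.transform import Rotation as R
def shot(n):
    return grab_frame(n)
def cam(c):
    f=c["frame"].shape[0]/2/np.tan(np.radians(c["fovy"])/2)
    A=np.array(c["attitude"],float)
    M=R.from_quat(A).as_matrix() if A.size==4 else A.reshape(3,3)
    return f,M,np.array(c["origin"],float)
def ray(c,uv,z):
    f,M,o=cam(c)
    d=M@np.array([(uv[0]-c["cx"])/f,(uv[1]-c["cy"])/f,1.]); return o+d*(z-o[2])/d[2]
def proj(c,p):
    f,M,o=cam(c); q=M.T@(np.array(p)-o); return np.array([c["cx"]+f*q[0]/q[2],c["cy"]+f*q[1]/q[2]])
def st():
    s=observe(); print({k:np.round(s[k],4).tolist() for k in ("time_s","q","eef_pos","eef_rot","force","width","gripper_force")})
    return s
E
python3 - <<'E'
from h import *
st()
ims=[]
for n in ("top","scene"):
    c=shot(n); print(n,c["fovy"],c["cx"],c["cy"],c["origin"],np.array(c["attitude"]).tolist())
    np.save(n+".npy",c,allow_pickle=True)
    cv2.imwrite(f"pics/{n}0.png",c["frame"][:,:,::-1])
E
```

```text
{'time_s': 0.0, 'q': [1.0954, 0.4915, 1.5595, -0.0, 1.0917, -0.1056], 'eef_pos': [0.2258, 0.5825, 0.2141], 'eef_rot': [0.1838, 0.983, -0.0005, -0.0002], 'force': [1.4821, 0.3265, 0.1515], 'width': 0.9991, 'gripper_force': 0.0}
top 50.349815549069774 261.59265465338643 189.23257456985698 [0.4281146  0.19386022 1.32131772] [0.7151557058493284, -0.6964109984222123, 0.040055944497768815, -0.044266906127694565]
scene 56.53002222522048 251.84112445568152 189.79984260078442 [1.22686622 0.00541464 1.1217347 ] [0.7800498595432611, 0.5599541862902566, -0.1662505734943021, -0.22435300910701161]
```

View pics/top0.png

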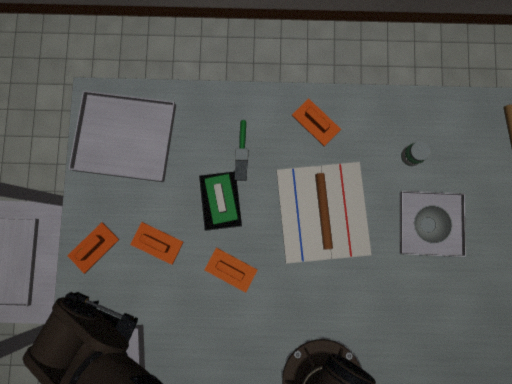

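View pics/scene0.png

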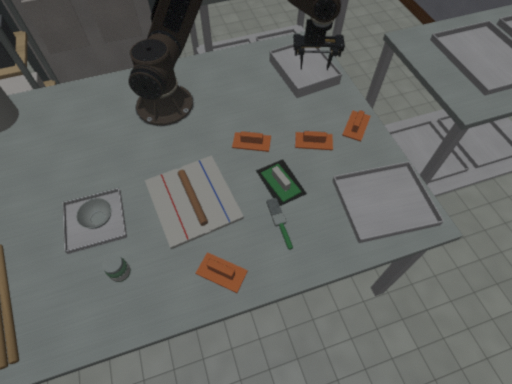

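The green item at top (220,198), scene (282,178), lies on the black mat. Its look-alikes, at top (317,122), (231,270), (157,242) and (93,247), are all orange. The green one with the white handle fits the description. The pin is at (324,211) and the red line at (346,210), which is on the −y side. Next I'll measure and take an enlarged crop.

```bash
cat >> h.py <<'E'
def seg(c,cond,box=None,z=0.0):
    "centroid+axis of largest blob on plane z (world), using HSV cond"
    h=cv2.cvtColor(c["frame"],cv2.COLOR_RGB2HSV).astype(int); m=cond(h[...,0],h[...,1],h[...,2]).astype(np.uint8)
    if box is not None:
        k=np.zeros_like(m); x0,y0,x1,y1=box; k[y0:y1,x0:x1]=1; m=m*k
    n,l,s,_=cv2.connectedComponentsWithStats(m,connectivity=8)
    i=1+np.argmax(s[1:,4]); v,u=np.nonzero(l==i)
    P=np.array([ray(c,(a,b),z)[:2] for a,b in zip(u,v)])
    r=cv2.minAreaRect((P*1000).astype(np.float32))
    w,V=np.linalg.eigh(np.cov(P.T)); a=V[:,1]; a=a*np.sign(a[0])
    return dict(n=len(u),cen=P.mean(0).round(4),rect=np.round(np.r_[r[0],r[1],r[2]],1),yaw=round(np.degrees(np.arctan2(a[1],a[0])),2),px=(u.mean().round(1),v.mean().round(1)),ext=np.round(np.sqrt(12*w)*1000,1))
green=lambda h,s,v:(h>45)&(h<85)&(s>120)&(v>40)
red=lambda h,s,v:((h<6)|(h>172))&(s>110)&(v>60)
blue=lambda h,s,v:(h>105)&(h<130)&(s>110)
brown=lambda h,s,v:(h<16)&(s>100)&(v<190)
white=lambda h,s,v:(s<45)&(v>140)
black=lambda h,s,v:(v<40)
E
python3 - <<'E'
from h import *
T=np.load("top.npy",allow_pickle=True).item();S=np.load("scene.npy",allow_pickle=True).item()
B={"top":dict(g=(195,165,250,235),b=(270,155,380,270)),"scene":dict(g=(250,155,310,208),b=(140,150,250,250))}
for n,c in (("top",T),("scene",S)):
    g,b=B[n]["g"],B[n]["b"]
    print(n)
    print("green",seg(c,green,g,.011)); print("black",seg(c,black,g,.003)); print("handle",seg(c,white,g,.053))
    print("red",seg(c,red,b,.018)); print("blue",seg(c,blue,b,.018)); print("pin",seg(c,brown,b,.0292+.005)); print("board",seg(c,white,b,.018))
f=T["frame"][100:290,60:380,::-1]; cv2.imwrite("pics/crop1.png",cv2.resize(f[50:150,120:320],None,fx=4,fy=4,interpolation=cv2.INTER_CUBIC))
E
```

```text
top
green {'n': 926, 'cen': array([0.5505, 0.3338]), 'rect': array([551.8, 335. , 152.4,  82.4,  13.2]), 'yaw': np.float64(13.44), 'px': (np.float64(221.0), np.float64(198.9)), 'ext': array([ 91.7, 164.8])}
black {'n': 771, 'cen': array([0.5358, 0.3411]), 'rect': array([546.6, 337.9, 177.1, 118.3,   8.4]), 'yaw': np.float64(4.98), 'px': (np.float64(218.8), np.float64(203.6)), 'ext': array([155. , 204.5])}
handle {'n': 118, 'cen': array([0.5496, 0.333 ]), 'rect': array([551.9, 333.4,  78.2,  16.4,  12.2]), 'yaw': np.float64(12.76), 'px': (np.float64(219.8), np.float64(197.8)), 'ext': array([15.3, 79.4])}
red {'n': 175, 'cen': array([ 0.5253, -0.0647]), 'rect': array([528. , -64.4, 292.2,   6. ,   7. ]), 'yaw': np.float64(7.01), 'px': (np.float64(345.2), np.float64(210.0)), 'ext': array([  6.1, 293.8])}
blue {'n': 126, 'cen': array([0.5061, 0.0872]), 'rect': array([508.1,  87.4, 291.9,   4.3,   7. ]), 'yaw': np.float64(7.01), 'px': (np.float64(297.5), np.float64(214.7)), 'ext': array([  4.4, 293.8])}
pin {'n': 636, 'cen': array([0.5191, 0.0064]), 'rect': array([521. ,   6.4, 238.4,  26
[... 355 characters left out ...]
.5801, 0.3279]), 'rect': array([556.6, 334.4, 141.6,  78.2,  11.5]), 'yaw': np.float64(29.55), 'px': (np.float64(281.5), np.float64(187.5)), 'ext': array([ 68.3, 148.9])}
black {'n': 126, 'cen': array([0.5456, 0.38  ]), 'rect': array([553.8, 378.6,  69.6, 181.8,  79.8]), 'yaw': np.float64(1.64), 'px': (np.float64(291.0), np.float64(177.8)), 'ext': array([ 47.1, 197.5])}Traceback (most recent call last):
  File "<stdin>", line 7, in <module>
  File "h.py", line 25, in seg
    i=1+np.argmax(s[1:,4]); v,u=np.nonzero(l==i)
        ~~~~~~~~~^^^^^^^^^
    return _wrapfunc(a, 'argmax', axis=axis, out=out, **kwds)
    return bound(*args, **kwds)
ValueError: attempt to get argmax of an empty sequence
```

```bash
cat >> h.py <<'E'
def goal(p,yaw,s=None):
    "print scaled shift/turn to TCP p, tool down, tool y along yaw+90deg (mod 180)"
    s=s or observe(); Rc=R.from_quat(s["eef_rot"]); p=np.array(p)
    best=None
    for k in (0,180):
        a=np.radians(yaw+k); x=np.array([np.cos(a),np.sin(a),0]); z=np.array([0,0,-1.]); y=np.cross(z,x)
        rv=(Rc.inv()*R.from_matrix(np.c_[x,y,z])).as_rotvec()
        if best is None or np.linalg.norm(rv)<np.linalg.norm(best): best=rv
    sh=Rc.inv().apply(p-s["eef_pos"])
    print("shift",(sh/.3).round(4).tolist(),"turn",(best/np.pi).round(4).tolist(),"mm",np.linalg.norm(sh*1000).round(1))
E
python3 - <<'E'
from h import *
T=np.load("top.npy",allow_pickle=True).item()
f=T["frame"][150:250,180:380,::-1]; cv2.imwrite("pics/crop1.png",cv2.resize(f,None,fx=4,fy=4,interpolation=cv2.INTER_CUBIC))
goal([.5515,.3345,.20],13.2)
E
```

```text
shift [-1.3113, -0.3785, 0.0473] turn [-0.0003, -0.0001, -0.191] mm 409.7
```

View pics/crop1.png

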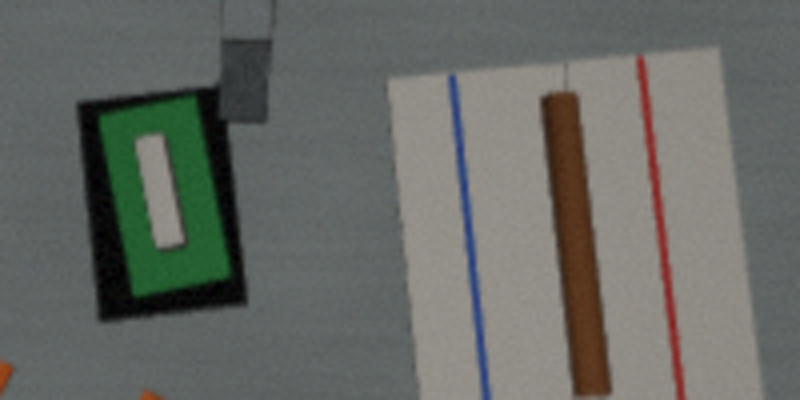

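The crop confirms it: green sole with a white handle at crop (165,195) on the black mat, and the brush tip just off the mat's corner at (245,110). Moving there now.

Request:
servo_tool:
  motion:
    - [[-0.13,-0.04,0.005],[0,0,-0.019],0]
    - [[-0.26,-0.08,0.01],[0,0,-0.038],0]
    - [[-0.39,-0.12,0.015],[0,0,-0.057],0]
    - [[-0.52,-0.16,0.02],[0,0,-0.076],0]
    - [[-0.65,-0.19,0.025],[0,0,-0.095],0]
    - [[-0.78,-0.23,0.03],[0,0,-0.114],0]
    - [[-0.9,-0.26,0.033],[0,0,-0.133],60]
    - [[-0.95,-0.28,0.035],[0,0,-0.15],60]
    - [[-0.98,-0.285,0.035],[0,0,-0.16],60]
    - [[-0.98,-0.285,0.035],[0,0,-0.16],60]

```text
time_s: 0.93
eef_pos: [0.4707, 0.3954, 0.2036]
eef_rot: [-0.066, 0.998, -0.0, -0.0]
force: [0.6, 0.1, 0.3]
width: 0.792
gripper_force: 0.0
```

```bash
python3 - <<'E'
from h import *
st()
goal([.5515,.3345,.20],13.2)
E
```

```text
{'time_s': 0.9333, 'q': [0.5913, 0.4871, 1.5981, -0.0002, 1.0569, -1.1111], 'eef_pos': [0.4707, 0.3954, 0.2036], 'eef_rot': [-0.0658, 0.9978, -0.0002, -0.0002], 'force': [0.5779, 0.0809, 0.3036], 'width': 0.7919, 'gripper_force': 0.0}
shift [-0.2405, -0.2365, 0.0121] turn [-0.0001, -0.0001, -0.0314] mm 101.3
```

Request:
servo_tool:
  motion:
    - [[-0.07,-0.07,0.01],[0,0,-0.01],80]
    - [[-0.15,-0.14,0.01],[0,0,-0.02],80]
    - [[-0.22,-0.21,0.012],[0,0,-0.031],80]
    - [[-0.2405,-0.2365,0.012],[0,0,-0.0314],80]
    - [[-0.2405,-0.2365,0.012],[0,0,-0.0314],80]
    - [[-0.2405,-0.2365,0.012],[0,0,-0.0314],80]

```text
time_s: 1.43
eef_pos: [0.5492, 0.3365, 0.2003]
eef_rot: [-0.115, 0.993, 0.0, -0.0]
force: [0.3, 0.3, -0.4]
width: 0.686
gripper_force: 0.0
```

```bash
python3 - <<'E'
from h import *
s=st()
c=shot("wrist"); np.save("w.npy",c,allow_pickle=True); cv2.imwrite("pics/w1.png",c["frame"][:,:,::-1])
for n,k,z in (("green",green,.011),("black",black,.003),("handle",white,.053)): print(n,seg(c,k,None,z))
E
```

```text
{'time_s': 1.4333, 'q': [0.447, 0.5321, 1.5251, 0.0004, 1.0851, -1.3538], 'eef_pos': [0.5492, 0.3365, 0.2003], 'eef_rot': [-0.1146, 0.9934, 0.0001, -0.0004], 'force': [0.3363, 0.3436, -0.3978], 'width': 0.6862, 'gripper_force': 0.0}
green {'n': 6267, 'cen': array([0.545 , 0.3307]), 'rect': array([553.2, 332.4, 152.4,  83.3,  13.4]), 'yaw': np.float64(13.56), 'px': (np.float64(254.6), np.float64(166.0)), 'ext': array([ 93.4, 161.6])}
black {'n': 43987, 'cen': array([0.7856, 0.3792]), 'rect': array([754.1, 379.9, 273.4, 813. ,  13.1]), 'yaw': np.float64(-76.75), 'px': (np.float64(250.1), np.float64(326.1)), 'ext': array([250.7, 822.7])}
handle {'n': 21064, 'cen': array([0.5401, 0.1117]), 'rect': array([557.1, 109.5, 256.9, 145.3,  13.2]), 'yaw': np.float64(3.26), 'px': (np.float64(48.7), np.float64(119.8)), 'ext': array([101.4, 243.7])}
```

View pics/w1.png

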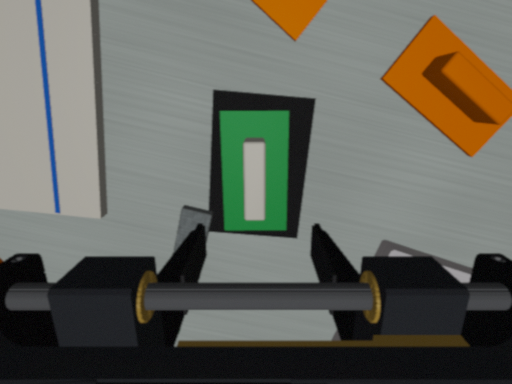

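The wrist picture shows the handle at (254,180) on the green sole, with the mat spanning roughly (212–315, 90–238) and the brush tip at (193,225), clear of the finger paths. Descending next.

```bash
python3 - <<'E'
from h import *
c=np.load("w.npy",allow_pickle=True).item()
print(seg(c,lambda h,s,v:(v<60)|green(h,s,v),(205,85,320,245),.003))
print(seg(c,white,(235,130,275,230),.053))
goal([.5525,.333,.017],13.4)
E
```

```text
{'n': 11292, 'cen': array([0.5381, 0.3344]), 'rect': array([548. , 332.8, 178. , 122.8,   8.3]), 'yaw': np.float64(8.59), 'px': (np.float64(258.9), np.float64(159.6)), 'ext': array([126.5, 183.8])}
{'n': 1504, 'cen': array([0.5509, 0.3316]), 'rect': array([552.6, 332. ,  86.2,  21.4,  12.6]), 'yaw': np.float64(13.4), 'px': (np.float64(253.8), np.float64(180.4)), 'ext': array([21.4, 87.2])}
shift [-0.0091, -0.0156, 0.6116] turn [0.0001, -0.0002, -0.0009] mm 183.6
```

Request:
servo_tool:
  motion:
    - [[-0.009,-0.016,0.1],[0,0,-0.001],80]
    - [[-0.009,-0.016,0.2],[0,0,-0.001],80]
    - [[-0.009,-0.016,0.3],[0,0,-0.001],80]
    - [[-0.009,-0.016,0.4],[0,0,-0.001],80]
    - [[-0.009,-0.016,0.48],[0,0,-0.001],80]
    - [[-0.009,-0.016,0.54],[0,0,-0.001],80]
    - [[-0.009,-0.016,0.58],[0,0,-0.001],80]
    - [[-0.009,-0.016,0.6],[0,0,-0.001],80]
    - [[-0.009,-0.016,0.61],[0,0,-0.001],80]
    - [[-0.009,-0.016,0.61],[0,0,-0.001],80]

```text
time_s: 2.32
eef_pos: [0.5536, 0.3325, 0.0179]
eef_rot: [-0.117, 0.993, 0.0, 0.0]
force: [-0.3, -0.1, 0.2]
width: 0.69
gripper_force: 0.0
```

Request:
servo_tool:
  motion:
    - [[0,0,0],[0,0,0],150]
    - [[0,0,0],[0,0,0],255]
    - [[0,0,0],[0,0,0],255]
    - [[0,0,0],[0,0,0],255]
    - [[0,0,0],[0,0,0],255]
    - [[0,0,0],[0,0,0],255]
    - [[0,0,0],[0,0,0],255]
    - [[0,0,0],[0,0,0],255]

```text
time_s: 2.98
eef_pos: [0.5538, 0.332, 0.0177]
eef_rot: [-0.117, 0.993, 0.0, 0.0]
force: [0.8, 0.1, 2.0]
width: 0.25
gripper_force: 30.0
```

```bash
python3 - <<'E'
from h import *
s=st(); print(observe()["wrist_torque"])
E
```

```text
{'time_s': 2.9833, 'q': [0.4378, 0.7525, 1.6613, 0.0001, 0.7275, -1.3677], 'eef_pos': [0.5538, 0.332, 0.0177], 'eef_rot': [-0.117, 0.9931, 0.0001, 0.0001], 'force': [0.7564, 0.1176, 1.9811], 'width': 0.2502, 'gripper_force': 30.0003}
[0.05757875 0.06265117 0.01392765]
```

Request:
servo_tool:
  motion:
    - [[0,0,-0.03],[0,0,0],255]
    - [[0,0,-0.09],[0,0,0],255]
    - [[0,0,-0.17],[0,0,0],255]
    - [[0,0,-0.27],[0,0,0],255]
    - [[0,0,-0.37],[0,0,0],255]
    - [[0,0,-0.47],[0,0,0],255]
    - [[0,0,-0.55],[0,0,0],255]
    - [[0,0,-0.6],[0,0,0],255]
    - [[0,0,-0.6],[0,0,0],255]

```text
time_s: 3.73
eef_pos: [0.5546, 0.3324, 0.2016]
eef_rot: [-0.117, 0.993, 0.001, 0.003]
force: [-0.3, 0.3, -0.9]
width: 0.252
gripper_force: 30.0
```

```bash
python3 - <<'E'
from h import *
s=st()
goal([.521,.06,.20],7)
E
```

```text
{'time_s': 3.7333, 'q': [0.4378, 0.5321, 1.5214, 0.0, 1.0825, -1.3677], 'eef_pos': [0.5546, 0.3324, 0.2016], 'eef_rot': [-0.1171, 0.9931, 0.0009, 0.0027], 'force': [-0.3166, 0.2653, -0.8785], 'width': 0.2522, 'gripper_force': 29.9996}
shift [0.3202, -0.8571, 0.0025] turn [0.0005, 0.0017, 0.0358] mm 274.5
```

Request:
servo_tool:
  motion:
    - [[0.03,-0.09,0],[0,0,0.004],255]
    - [[0.07,-0.2,0],[0,0,0.01],255]
    - [[0.12,-0.32,0],[0,0,0.015],255]
    - [[0.165,-0.44,0],[0,0,0.02],255]
    - [[0.21,-0.56,0],[0,0,0.025],255]
    - [[0.255,-0.68,0],[0,0,0.03],255]
    - [[0.29,-0.78,0],[0,0,0.035],255]
    - [[0.31,-0.84,0],[0,0,0.036],255]
    - [[0.32,-0.857,0],[0,0,0.036],255]
    - [[0.32,-0.857,0],[0,0,0.036],255]

```text
time_s: 4.57
eef_pos: [0.5196, 0.0585, 0.1969]
eef_rot: [-0.06, 0.998, 0.0, -0.001]
force: [0.6, 0.3, -1.8]
width: 0.248
gripper_force: 30.0
```

```bash
python3 - <<'E'
from h import *
s=st()
c=shot("wrist"); np.save("w2.npy",c,allow_pickle=True); cv2.imwrite("pics/w2.png",c["frame"][:,:,::-1])
for n,k,z in (("red",red,.018),("blue",blue,.018),("pin",brown,.0292+.01)):
  try: print(n,seg(c,k,None,z))
  except Exception as e: print(n,e)
E
```

```text
{'time_s': 4.5667, 'q': [-0.0143, 0.3678, 1.8282, 0.0001, 0.9469, -1.7046], 'eef_pos': [0.5196, 0.0585, 0.1969], 'eef_rot': [-0.0597, 0.9982, 0.0001, -0.0006], 'force': [0.5873, 0.3223, -1.8274], 'width': 0.2484, 'gripper_force': 29.9996}
red {'n': 1070, 'cen': array([ 0.4976, -0.0707]), 'rect': array([512.2, -68.9, 264.7,   5.5,   7. ]), 'yaw': np.float64(6.95), 'px': (np.float64(149.5), np.float64(138.2)), 'ext': array([  5.5, 263. ])}
blue {'n': 368, 'cen': array([0.4035, 0.072 ]), 'rect': array([404.6,  72.2,  84.8,   4.7,   7. ]), 'yaw': np.float64(6.93), 'px': (np.float64(283.6), np.float64(70.9)), 'ext': array([ 4.7, 85.2])}
pin {'n': 5247, 'cen': array([0.3484, 0.2538]), 'rect': array([343.5, 263.3, 130. ,  60.3,  63.7]), 'yaw': np.float64(64.2), 'px': (np.float64(476.1), np.float64(32.8)), 'ext': array([ 49.8, 101.1])}
```

View pics/w2.png

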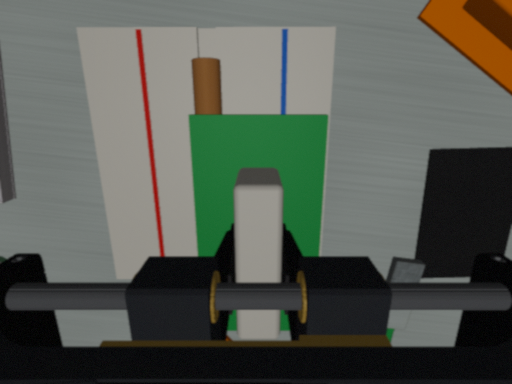

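The second wrist view shows the red line at (150,140), the pin end at (207,85), the blue line at (284,70), and the smoother held squarely at centre. Next I'll refine the pin in board coordinates.

```bash
cat >> h.py <<'E'
YAW=7.0; _a=np.radians(YAW); U=np.array([np.cos(_a),np.sin(_a)]); V=np.array([-np.sin(_a),np.cos(_a)])
def uv(p): p=np.array(p)[:2]; return np.round([p@U*1000,p@V*1000],1)
def xy(u,v): return (U*u+V*v)/1000
E
python3 - <<'E'
from h import *
c=np.load("w2.npy",allow_pickle=True).item(); T=np.load("top.npy",allow_pickle=True).item()
r=seg(c,brown,(188,62,226,110),.0292); print(r,uv(r["cen"]))
r=seg(c,red,None,.018); print(uv(r["cen"]))
b=(270,155,380,270)
for n,k,z in (("red",red,.018),("blue",blue,.018),("pin",brown,.0292)):
  r=seg(T,k,b,z); print(n,uv(r["cen"]),r["yaw"])
print("tcp",uv(observe()["eef_pos"]))
E
```

```text
{'n': 1262, 'cen': array([ 0.4281, -0.0079]), 'rect': array([428.5,  -7.9,  47.1,  27.9,   6.9]), 'yaw': np.float64(6.77), 'px': (np.float64(206.6), np.float64(85.3)), 'ext': array([27.9, 48.1])} [423.9 -60. ]
[ 485.3 -130.8]
red [ 513.5 -128.2] 7.01
blue [513.   24.9] 7.01
pin [516.2 -57.7] 6.88
tcp [523.2  -4.3]
```

```bash
python3 - <<'E'
from h import *
s=st()
goal(np.r_[xy(517,-40),.067],7)
E
```

```text
{'time_s': 4.6167, 'q': [-0.0124, 0.3681, 1.8273, 0.0004, 0.9471, -1.7038], 'eef_pos': [0.5199, 0.0595, 0.197], 'eef_rot': [-0.0602, 0.9982, 0.0002, -0.0005], 'force': [0.6561, 0.0074, -2.0215], 'width': 0.248, 'gripper_force': 29.9998}
shift [0.0202, -0.1194, 0.4334] turn [0.0001, -0.0003, -0.0006] mm 135.0
```

Request:
servo_tool:
  motion:
    - [[0.02,-0.04,0.05],[0,0,0],255]
    - [[0.02,-0.09,0.13],[0,0,0],255]
    - [[0.02,-0.119,0.22],[0,0,0],255]
    - [[0.02,-0.119,0.3],[0,0,0],255]
    - [[0.02,-0.119,0.37],[0,0,0],255]
    - [[0.02,-0.119,0.41],[0,0,0],255]
    - [[0.02,-0.119,0.43],[0,0,0],255]
    - [[0.02,-0.119,0.433],[0,0,0],255]
    - [[0.02,-0.119,0.433],[0,0,0],255]

```text
time_s: 5.37
eef_pos: [0.5187, 0.0242, 0.0676]
eef_rot: [-0.061, 0.998, 0.0, -0.0]
force: [1.1, -0.6, -2.1]
width: 0.251
gripper_force: 30.0
```

Request:
servo_tool:
  motion:
    - [[0,0,0.005],[0,0,0],255]
    - [[0,0,0.01],[0,0,0],255]
    - [[0,0,0.015],[0,0,0],255]
    - [[0,0,0.02],[0,0,0],255]
    - [[0,0,0.02],[0,0,0],255]

```text
time_s: 5.78
eef_pos: [0.5185, 0.0234, 0.0616]
eef_rot: [-0.061, 0.998, 0.0, 0.0]
force: [-0.6, 0.7, -2.9]
width: 0.249
gripper_force: 30.0
```

```bash
python3 - <<'E'
from h import *
s=st(); print(uv(s["eef_pos"]),s["wrist_torque"])
E
```

```text
{'time_s': 5.7833, 'q': [-0.0822, 0.5608, 1.9637, 0.0002, 0.617, -1.7746], 'eef_pos': [0.5185, 0.0234, 0.0616], 'eef_rot': [-0.0607, 0.9982, 0.0, 0.0001], 'force': [-0.5931, 0.664, -2.8631], 'width': 0.2493, 'gripper_force': 29.9998}
[517.5 -39.9] [0.01444216 0.07029196 0.02015247]
```

Down in 0.6–0.8 mm steps until contact.

Request:
servo_tool:
  motion:
    - [[0,0,0.0025],[0,0,0],255]
    - [[0,0,0.005],[0,0,0],255]
    - [[0,0,0.005],[0,0,0],255]

```text
time_s: 6.03
eef_pos: [0.5185, 0.0234, 0.06]
eef_rot: [-0.061, 0.998, 0.0, -0.0]
force: [-0.3, -1.0, -2.5]
width: 0.254
gripper_force: 30.0
```

Request:
servo_tool:
  motion:
    - [[0,0,0.002],[0,0,0],255]
    - [[0,0,0.002],[0,0,0],255]
    - [[0,0,0.002],[0,0,0],255]

```text
time_s: 6.28
eef_pos: [0.5185, 0.0234, 0.0595]
eef_rot: [-0.061, 0.998, 0.0, 0.0]
force: [0.1, -1.0, -2.1]
width: 0.25
gripper_force: 30.0
```

Request:
servo_tool:
  motion:
    - [[0,0,0.002],[0,0,0],255]
    - [[0,0,0.002],[0,0,0],255]
    - [[0,0,0.002],[0,0,0],255]

```text
time_s: 6.53
eef_pos: [0.5185, 0.0234, 0.0589]
eef_rot: [-0.061, 0.998, 0.0, 0.0]
force: [0.3, 0.2, -2.4]
width: 0.253
gripper_force: 30.0
```

Request:
servo_tool:
  motion:
    - [[0,0,0.002],[0,0,0],255]
    - [[0,0,0.002],[0,0,0],255]

```text
time_s: 6.7
eef_pos: [0.5186, 0.0235, 0.0586]
eef_rot: [-0.061, 0.998, 0.0, 0.0]
force: [-0.3, 0.3, 2.5]
width: 0.252
gripper_force: 30.0
```

Request:
servo_tool:
  motion:
    - [[0,0,0.0015],[0,0,0],255]
    - [[0,0,0.0015],[0,0,0],255]

```text
time_s: 6.87
eef_pos: [0.5186, 0.0235, 0.0585]
eef_rot: [-0.061, 0.998, -0.0, 0.0]
force: [-2.6, 1.0, 10.0]
width: 0.252
gripper_force: 30.0
```

Contact: about 12 N bearing at the current command. I'll ease off 0.2 mm and start the climb along the computed profile.

Request:
servo_tool:
  motion:
    - [[0,0,-0.0007],[0,0,0],255]
    - [[0,-0.0035,-0.0021],[0,0,0],255]
    - [[0,-0.0071,-0.0033],[0,0,0],255]
    - [[0,-0.0071,-0.0033],[0,0,0],255]

```text
time_s: 7.2
eef_pos: [0.5188, 0.0214, 0.0593]
eef_rot: [-0.061, 0.998, 0.0, 0.0]
force: [-2.3, 3.1, 6.9]
width: 0.25
gripper_force: 30.0
```

```bash
python3 - <<'E'
from h import *
s=st(); print(uv(s["eef_pos"]))
E
```

```text
{'time_s': 7.2, 'q': [-0.0861, 0.565, 1.9647, 0.0006, 0.6116, -1.7789], 'eef_pos': [0.5188, 0.0214, 0.0593], 'eef_rot': [-0.0607, 0.9982, 0.0002, 0.0002], 'force': [-2.2754, 3.1012, 6.9105], 'width': 0.2503, 'gripper_force': 30.0011}
[517.6 -42. ]
```

Request:
servo_tool:
  motion:
    - [[0,-0.0046,-0.0015],[0,0,0],255]
    - [[0,-0.0091,-0.0029],[0,0,0],255]
    - [[0,-0.0138,-0.0041],[0,0,0],255]
    - [[0,-0.0185,-0.0053],[0,0,0],255]

```text
time_s: 7.53
eef_pos: [0.5195, 0.0159, 0.0609]
eef_rot: [-0.061, 0.998, 0.0, 0.0]
force: [-1.4, 1.6, 7.7]
width: 0.252
gripper_force: 30.0
```

Request:
servo_tool:
  motion:
    - [[0,-0.0048,-0.0012],[0,0,0],255]
    - [[0,-0.0096,-0.0022],[0,0,0],255]
    - [[0,-0.0145,-0.0031],[0,0,0],255]
    - [[0,-0.0194,-0.0037],[0,0,0],255]

```text
time_s: 7.87
eef_pos: [0.5202, 0.01, 0.062]
eef_rot: [-0.061, 0.998, 0.0, 0.0]
force: [-2.8, 1.4, 7.5]
width: 0.246
gripper_force: 30.0
```

Request:
servo_tool:
  motion:
    - [[0,-0.005,-0.0008],[0,0,0],255]
    - [[0,-0.01,-0.0013],[0,0,0],255]
    - [[0,-0.015,-0.0017],[0,0,0],255]
    - [[0,-0.02,-0.0018],[0,0,0],255]
    - [[0,-0.025,-0.0019],[0,0,0],255]

```text
time_s: 8.28
eef_pos: [0.5212, 0.0024, 0.0625]
eef_rot: [-0.061, 0.998, -0.0, 0.0]
force: [-2.6, 0.5, 7.9]
width: 0.25
gripper_force: 30.0
```

Request:
servo_tool:
  motion:
    - [[0,-0.008,-0.0002],[0,0,0],255]
    - [[0,-0.016,-0.0002],[0,0,0],255]
    - [[0,-0.024,-0.0002],[0,0,0],255]
    - [[0,-0.032,-0.0002],[0,0,0],255]

```text
time_s: 8.62
eef_pos: [0.5223, -0.0072, 0.0626]
eef_rot: [-0.061, 0.998, -0.0, 0.0]
force: [-1.2, 0.1, 6.4]
width: 0.253
gripper_force: 30.0
```

Request:
servo_tool:
  motion:
    - [[0,-0.01,0],[0,0,0],255]
    - [[0,-0.02,0],[0,0,0],255]
    - [[0,-0.03,0],[0,0,0],255]
    - [[0,-0.04,0],[0,0,0],255]
    - [[0,-0.05,0],[0,0,0],255]
    - [[0,-0.06,0],[0,0,0],255]
    - [[0,-0.07,0],[0,0,0],255]
    - [[0,-0.08,0],[0,0,0],255]
    - [[0,-0.08,0],[0,0,0],255]

```text
time_s: 9.37
eef_pos: [0.5253, -0.0313, 0.0625]
eef_rot: [-0.061, 0.998, -0.0, 0.0]
force: [-2.3, -0.9, 6.4]
width: 0.249
gripper_force: 30.0
```

```bash
python3 - <<'E'
from h import *
s=st(); print(uv(s["eef_pos"]))
c=shot("wrist"); np.save("w3.npy",c,allow_pickle=True);T=shot("top"); np.save("t3.npy",T,allow_pickle=True)
f=np.hstack([cv2.resize(c["frame"],(400,300)),cv2.resize(T["frame"][150:270,260:420],(400,300))]); cv2.imwrite("pics/w3.png",f[:,:,::-1])
E
```

```text
{'time_s': 9.3667, 'q': [-0.1851, 0.5661, 1.9457, -0.0002, 0.6294, -1.8771], 'eef_pos': [0.5253, -0.0313, 0.0625], 'eef_rot': [-0.0606, 0.9982, -0.0001, 0.0002], 'force': [-2.3132, -0.8961, 6.3842], 'width': 0.2489, 'gripper_force': 30.0012}
[517.5 -95.1]
```

View pics/w3.png

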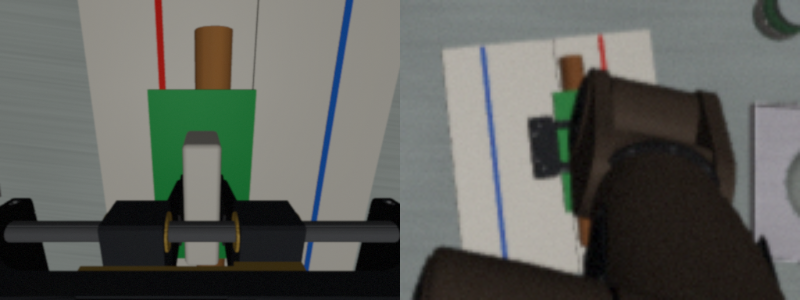

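The left half of the composite (wrist) shows the pin end at (212,60), out of the groove (256) and parallel to the red line (160). The sole is square on top of it. Measuring the pin now.

```bash
cat >> h.py <<'E'
def pinred(c,box):
    p=seg(c,brown,box,.033); r=seg(c,red,None,.018)
    print("pin",uv(p["cen"]),p["yaw"],p["ext"],p["px"],"red",uv(r["cen"]),r["yaw"],"togo",(p["cen"]@V-r["cen"]@V).round(4))
E
python3 - <<'E'
from h import *
pinred(np.load("w3.npy",allow_pickle=True).item(),(235,25,310,112))
T=np.load("t3.npy",allow_pickle=True).item()
pinred(T,(320,170,340,185))
E
```

```text
pin [417.8 -86.6] 6.56 [28.3 44.7] (np.float64(272.5), np.float64(72.4)) red [ 406.4 -130.6] 7.01 togo 0.044
pin [617.6 -84.6] 3.14 [26.9 40.2] (np.float64(328.6), np.float64(178.2)) red [ 638.9 -127.8] 6.37 togo 0.0432
```

Request:
servo_tool:
  motion:
    - [[0,-0.01,0],[0,0,0],255]
    - [[0,-0.02,0],[0,0,0],255]
    - [[0,-0.035,0],[0,0,0],255]
    - [[0,-0.05,0],[0,0,0],255]
    - [[0,-0.065,0],[0,0,0],255]
    - [[0,-0.075,0],[0,0,0],255]
    - [[0,-0.08,0],[0,0,0],255]
    - [[0,-0.08,0],[0,0,0],255]

```text
time_s: 10.13
eef_pos: [0.5282, -0.0551, 0.0626]
eef_rot: [-0.061, 0.998, -0.0, 0.0]
force: [-1.7, -1.1, 6.5]
width: 0.252
gripper_force: 30.0
```

```bash
python3 - <<'E'
from h import *
s=st(); print(uv(s["eef_pos"])); c=shot("wrist"); np.save("w4.npy",c,allow_pickle=True); pinred(c,(235,15,340,112))
E
```

```text
{'time_s': 10.1333, 'q': [-0.2284, 0.5707, 1.9339, -0.0, 0.6364, -1.9203], 'eef_pos': [0.5282, -0.0551, 0.0626], 'eef_rot': [-0.0606, 0.9982, -0.0001, 0.0002], 'force': [-1.6564, -1.1127, 6.4676], 'width': 0.2524, 'gripper_force': 30.0013}
[ 517.5 -119.1]
pin [417.7 -98. ] 6.85 [28.2 44.7] (np.float64(292.6), np.float64(72.3)) red [ 406.4 -130.6] 6.86 togo 0.0326
```

Lift straight, step back 37.6 mm, and lower again to 2 mm above contact.

Request:
servo_tool:
  motion:
    - [[0,0,-0.003],[0,0,0],255]
    - [[0,0,-0.01],[0,0,0],255]
    - [[0,0,-0.03],[0,0,0],255]
    - [[0,0,-0.05],[0,0,0],255]
    - [[0,0.04,-0.05],[0,0,0],255]
    - [[0,0.09,-0.05],[0,0,0],255]
    - [[0,0.125,-0.05],[0,0,0],255]
    - [[0,0.125,-0.03],[0,0,0],255]
    - [[0,0.125,-0.01],[0,0,0],255]
    - [[0,0.125,-0.007],[0,0,0],255]

```text
time_s: 11.02
eef_pos: [0.5232, -0.0173, 0.0631]
eef_rot: [-0.061, 0.998, 0.0, -0.001]
force: [-0.6, 0.6, -1.5]
width: 0.246
gripper_force: 30.0
```

```bash
python3 - <<'E'
from h import *
s=st(); print(uv(s["eef_pos"])); c=shot("wrist"); np.save("w5.npy",c,allow_pickle=True); pinred(c,(180,15,300,110))
E
```

```text
{'time_s': 11.0167, 'q': [-0.1593, 0.5629, 1.951, 0.0, 0.6289, -1.8522], 'eef_pos': [0.5232, -0.0173, 0.0631], 'eef_rot': [-0.061, 0.9981, 0.0002, -0.0006], 'force': [-0.6337, 0.553, -1.5451], 'width': 0.246, 'gripper_force': 29.9997}
[517.1 -80.9]
pin [416.9 -98.5] 7.33 [28.3 42.9] (np.float64(230.5), np.float64(72.0)) red [ 434.6 -131.2] 6.2 togo 0.0327
```

Request:
servo_tool:
  motion:
    - [[0,0,0.002],[0,0,0],255]
    - [[0,0,0.004],[0,0,0],255]
    - [[0,0,0.005],[0,0,0],255]
    - [[0,0,0.005],[0,0,0],255]

```text
time_s: 11.4
eef_pos: [0.5235, -0.0176, 0.0628]
eef_rot: [-0.061, 0.998, 0.0, 0.0]
force: [0.2, 1.6, -2.7]
width: 0.252
gripper_force: 30.0
```

Request:
servo_tool:
  motion:
    - [[0,0,0.001],[0,0,0],255]
    - [[0,0,0.001],[0,0,0],255]

```text
time_s: 11.57
eef_pos: [0.5236, -0.0175, 0.0626]
eef_rot: [-0.061, 0.998, -0.0, 0.0]
force: [0.3, -0.7, -2.3]
width: 0.253
gripper_force: 30.0
```

Request:
servo_tool:
  motion:
    - [[0,0,0.001],[0,0,0],255]
    - [[0,0,0.001],[0,0,0],255]

```text
time_s: 11.73
eef_pos: [0.5236, -0.0174, 0.0626]
eef_rot: [-0.061, 0.998, -0.0, 0.0]
force: [-2.2, -1.2, 4.3]
width: 0.252
gripper_force: 30.0
```

Request:
servo_tool:
  motion:
    - [[0,-0.005,0.0003],[0,0,0],255]
    - [[0,-0.015,0.0003],[0,0,0],255]
    - [[0,-0.027,0.0003],[0,0,0],255]
    - [[0,-0.04,0.0003],[0,0,0],255]
    - [[0,-0.053,0.0003],[0,0,0],255]
    - [[0,-0.066,0.0003],[0,0,0],255]
    - [[0,-0.079,0.0003],[0,0,0],255]
    - [[0,-0.09,0.0003],[0,0,0],255]
    - [[0,-0.1,0.0003],[0,0,0],255]
    - [[0,-0.1,0.0003],[0,0,0],255]

```text
time_s: 12.57
eef_pos: [0.5273, -0.0477, 0.0626]
eef_rot: [-0.061, 0.998, -0.0, 0.0]
force: [-2.9, -0.4, 6.5]
width: 0.25
gripper_force: 30.0
```

Request:
servo_tool:
  motion:
    - [[0,-0.01,0],[0,0,0],255]
    - [[0,-0.02,0],[0,0,0],255]
    - [[0,-0.035,0],[0,0,0],255]
    - [[0,-0.05,0],[0,0,0],255]
    - [[0,-0.065,0],[0,0,0],255]
    - [[0,-0.08,0],[0,0,0],255]
    - [[0,-0.092,0],[0,0,0],255]
    - [[0,-0.1,0],[0,0,0],255]
    - [[0,-0.1,0],[0,0,0],255]

```text
time_s: 13.32
eef_pos: [0.5309, -0.0774, 0.0626]
eef_rot: [-0.061, 0.998, -0.0, 0.0]
force: [-1.9, 0.4, 6.6]
width: 0.251
gripper_force: 30.0
```

```bash
python3 - <<'E'
from h import *
s=st(); print(uv(s["eef_pos"])); c=shot("wrist"); np.save("w6.npy",c,allow_pickle=True); 
p=seg(c,brown,(200,15,345,110),.033); print(p,uv(p["cen"]))
try:
  r=seg(c,red,(200,0,345,110),.018); print(r,uv(r["cen"]))
except Exception as e: print(e)
E
```

```text
{'time_s': 13.3167, 'q': [-0.268, 0.5762, 1.9205, 0.0, 0.6444, -1.96], 'eef_pos': [0.5309, -0.0774, 0.0626], 'eef_rot': [-0.0606, 0.9982, -0.0001, 0.0003], 'force': [-1.8796, 0.3905, 6.6209], 'width': 0.2509, 'gripper_force': 30.0011}
[ 517.5 -141.6]
{'n': 3645, 'cen': array([ 0.4285, -0.077 ]), 'rect': array([425.2, -77.2,  53.4,  28.4,   6.9]), 'yaw': np.float64(8.15), 'px': (np.float64(279.5), np.float64(69.2)), 'ext': array([27.9, 46.7])} [ 415.9 -128.6]
{'n': 297, 'cen': array([ 0.396 , -0.0829]), 'rect': array([396.1, -82.9,  18. ,   5.1,   7.7]), 'yaw': np.float64(8.05), 'px': (np.float64(276.0), np.float64(16.0)), 'ext': array([ 5.7, 18.6])} [ 382.9 -130.5]
```

Request:
servo_tool:
  motion:
    - [[0,-0.004,0],[0,0,0],255]
    - [[0,-0.01,0],[0,0,0],255]
    - [[0,-0.014,0],[0,0,0],255]
    - [[0,-0.014,0],[0,0,0],255]
    - [[0,-0.014,-0.003],[0,0,0],255]
    - [[0,-0.014,-0.01],[0,0,0],255]
    - [[0,-0.014,-0.03],[0,0,0],255]
    - [[0,-0.014,-0.06],[0,0,0],255]

```text
time_s: 14.03
eef_pos: [0.531, -0.0809, 0.0801]
eef_rot: [-0.061, 0.998, 0.0, -0.001]
force: [0.1, -0.9, -0.8]
width: 0.25
gripper_force: 30.0
```

Request:
servo_tool:
  motion:
    - [[0,0.05,-0.08],[0,0,0],255]
    - [[0,0.15,-0.16],[0,0,0],255]
    - [[0,0.27,-0.24],[0,0,0],255]
    - [[0,0.4,-0.3],[0,0,0],255]
    - [[0,0.53,-0.3],[0,0,0],255]
    - [[0,0.62,-0.3],[0,0,0],255]
    - [[0,0.65,-0.3],[0,0,0],255]
    - [[0,0.65,-0.3],[0,0,0],255]

```text
time_s: 14.7
eef_pos: [0.5072, 0.1144, 0.1709]
eef_rot: [-0.062, 0.998, 0.0, 0.0]
force: [0.3, -1.0, -1.6]
width: 0.254
gripper_force: 30.0
```

```bash
python3 - <<'E'
from h import *
s=st(); c=shot("wrist"); T=shot("top"); np.save("w7.npy",c,allow_pickle=True); np.save("t7.npy",T,allow_pickle=True)
f=np.hstack([cv2.resize(c["frame"],(400,300)),cv2.resize(T["frame"][150:270,260:420],(400,300))]); cv2.imwrite("pics/w7.png",f[:,:,::-1])
E
```

```text
{'time_s': 14.7, 'q': [0.0946, 0.3961, 1.8661, 0.0003, 0.8785, -1.601], 'eef_pos': [0.5072, 0.1144, 0.1709], 'eef_rot': [-0.0622, 0.9981, 0.0001, 0.0004], 'force': [0.3063, -1.0345, -1.557], 'width': 0.2539, 'gripper_force': 30.0}
```

View pics/w7.png

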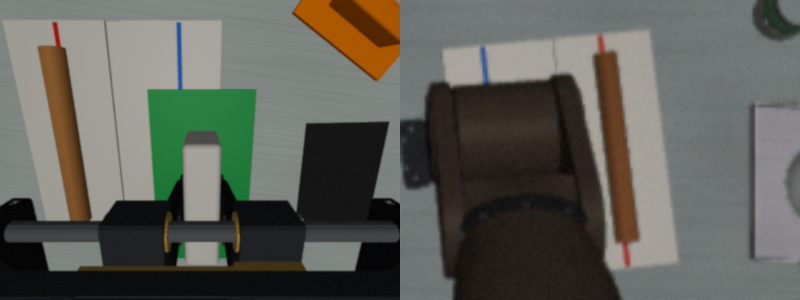

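The pin now lies over the red line, with red showing only at both ends: right half (602,44) and (627,255). Next I'll check the centring numerically.

```bash
python3 - <<'E'
from h import *
T=np.load("t7.npy",allow_pickle=True).item(); W=np.load("w7.npy",allow_pickle=True).item()
br=lambda h,s,v:(h>=7)&(h<20)&(s>100)&(v<190)
for n,c,b in (("top",T,(330,165,365,252)),("wrist",W,(30,55,120,275))):
    p=seg(c,br,b,.033); print(n,"pin",p["n"],uv(p["cen"]),p["yaw"],p["ext"],p["rect"],uv(p["rect"][:2]/1000))
    h=cv2.cvtColor(c["frame"],cv2.COLOR_RGB2HSV).astype(int); m=red(h[...,0],h[...,1],h[...,2])
    v,u=np.nonzero(m); q=np.array([uv(ray(c,(a,d),.018)) for a,d in zip(u,v)])
    q=q[(abs(q[:,1]+129)<12)]
    for lo,hi in ((300,420),(600,700)):
        k=q[(q[:,0]>lo)&(q[:,0]<hi)]; print("red",lo,len(k),k.mean(0) if len(k) else None)
s=observe(); goal(np.r_[.5480,.3345,.12],8.3)
E
```

```text
top pin 643 [ 516.1 -128.5] 6.94 [ 26.8 239.5] [529.7 -64.6 238.7  27.1   6.9] [ 517.9 -128.7]
red 300 17 [ 382.58235294 -128.15294118]
red 600 11 [ 651.27272727 -128.56363636]
wrist pin 6607 [ 500.5 -131.4] 6.97 [ 32.  230.5] [525.2 -68.  232.   32.3   6.9] [ 513.  -131.5]
red 300 181 [ 381.1480663  -130.83038674]
red 600 0 None
shift [-0.2238, 0.7191, 0.1681] turn [-0.0, 0.0001, -0.0072] mm 231.5
```

Centred to about 0.5 mm and parallel. Taking the smoother back.

Request:
servo_tool:
  motion:
    - [[-0.02,0.06,0],[0,0,0],255]
    - [[-0.06,0.18,0],[0,0,0],255]
    - [[-0.1,0.31,0.03],[0,0,-0.007],255]
    - [[-0.14,0.44,0.06],[0,0,-0.007],255]
    - [[-0.18,0.57,0.1],[0,0,-0.007],255]
    - [[-0.21,0.67,0.14],[0,0,-0.007],255]
    - [[-0.224,0.719,0.168],[0,0,-0.007],255]
    - [[-0.224,0.719,0.168],[0,0,-0.007],255]
    - [[-0.224,0.719,0.168],[0,0,-0.007],255]

```text
time_s: 15.55
eef_pos: [0.5483, 0.3336, 0.1189]
eef_rot: [-0.072, 0.997, -0.0, -0.001]
force: [0.6, -0.6, -1.4]
width: 0.248
gripper_force: 30.0
```

```bash
python3 - <<'E'
from h import *
s=st(); goal([.548,.3345,.0185],8.3)
E
```

```text
{'time_s': 15.55, 'q': [0.4438, 0.6167, 1.6095, -0.0003, 0.9173, -1.2702], 'eef_pos': [0.5483, 0.3336, 0.1189], 'eef_rot': [-0.0716, 0.9974, -0.0005, -0.0008], 'force': [0.585, -0.5958, -1.3677], 'width': 0.2478, 'gripper_force': 29.9997}
shift [0.0001, 0.0035, 0.3347] turn [-0.0003, -0.0006, -0.0005] mm 100.4
```

Request:
servo_tool:
  motion:
    - [[0,0.002,0.05],[0,0,0],255]
    - [[0,0.002,0.12],[0,0,0],255]
    - [[0,0.002,0.2],[0,0,0],255]
    - [[0,0.002,0.26],[0,0,0],255]
    - [[0,0.002,0.3],[0,0,0],255]
    - [[0,0.002,0.32],[0,0,0],255]
    - [[0,0.002,0.33],[0,0,0],255]
    - [[0,0.002,0.333],[0,0,0],255]
    - [[0,0.002,0.333],[0,0,0],255]

```text
time_s: 16.3
eef_pos: [0.5486, 0.3352, 0.0207]
eef_rot: [-0.072, 0.997, 0.0, 0.001]
force: [-0.5, -0.5, -1.5]
width: 0.25
gripper_force: 30.0
```

Request:
servo_tool:
  motion:
    - [[0,0,0.001],[0,0,0],255]
    - [[0,0,0.002],[0,0,0],255]
    - [[0,0,0.002],[0,0,0],255]

```text
time_s: 16.55
eef_pos: [0.5483, 0.3355, 0.0198]
eef_rot: [-0.072, 0.997, 0.0, 0.0]
force: [-1.2, -0.1, -2.1]
width: 0.253
gripper_force: 30.0
```

Request:
servo_tool:
  motion:
    - [[0,0,0.002],[0,0,0],255]
    - [[0,0,0.004],[0,0,0],255]
    - [[0,0,0.004],[0,0,0],255]

```text
time_s: 16.8
eef_pos: [0.5481, 0.3354, 0.018]
eef_rot: [-0.072, 0.997, 0.0, -0.0]
force: [0.1, -0.5, -2.3]
width: 0.252
gripper_force: 30.0
```

Request:
servo_tool:
  motion:
    - [[0,0,0.002],[0,0,0],255]
    - [[0,0,0.002],[0,0,0],255]

```text
time_s: 16.97
eef_pos: [0.5481, 0.3354, 0.0177]
eef_rot: [-0.072, 0.997, 0.0, 0.0]
force: [-0.8, -0.5, 1.2]
width: 0.255
gripper_force: 30.0
```

Request:
servo_tool:
  motion:
    - [[0,0,0.0015],[0,0,0],255]
    - [[0,0,0.0015],[0,0,0],255]

```text
time_s: 17.13
eef_pos: [0.5481, 0.3354, 0.0177]
eef_rot: [-0.072, 0.997, 0.0, 0.0]
force: [-2.6, -1.0, 6.5]
width: 0.252
gripper_force: 30.0
```

Request:
servo_tool:
  motion:
    - [[0,0,-0.0012],[0,0,0],255]
    - [[0,0,-0.0012],[0,0,0],180]
    - [[0,0,-0.0012],[0,0,0],120]
    - [[0,0,-0.0012],[0,0,0],90]
    - [[0,0,-0.0012],[0,0,0],90]
    - [[0,0,-0.0012],[0,0,0],90]
    - [[0,0,-0.0012],[0,0,0],90]
    - [[0,0,-0.0012],[0,0,0],90]

```text
time_s: 17.8
eef_pos: [0.5481, 0.3353, 0.0173]
eef_rot: [-0.072, 0.997, 0.0, -0.0]
force: [-0.2, -0.1, 0.4]
width: 0.626
gripper_force: 0.0
```

Request:
servo_tool:
  motion:
    - [[0,0,-0.03],[0,0,0],90]
    - [[0,0,-0.1],[0,0,0],90]
    - [[0,0,-0.2],[0,0,0],90]
    - [[0,0,-0.32],[0,0,0],90]
    - [[0,0,-0.44],[0,0,0],90]
    - [[0,0,-0.54],[0,0,0],90]
    - [[0,0,-0.6],[0,0,0],90]
    - [[0,0,-0.6],[0,0,0],90]
    - [[0,0,-0.6],[0,0,0],90]

```text
time_s: 18.55
eef_pos: [0.5482, 0.3354, 0.1987]
eef_rot: [-0.072, 0.997, 0.0, 0.001]
force: [0.1, 0.4, -0.1]
width: 0.645
gripper_force: 0.0
```

```bash
python3 - <<'E'
from h import *
s=st(); c=shot("wrist"); T=shot("top")
f=np.hstack([cv2.resize(c["frame"],(400,300)),cv2.resize(T["frame"][80:280,200:467],(400,300))]); cv2.imwrite("pics/w8.png",f[:,:,::-1])
print(seg(c,green,(205,85,320,245),.011))
br=lambda h,s,v:(h>=7)&(h<20)&(s>100)&(v<190)
p=seg(T,br,(330,165,365,252),.033); print(uv(p["cen"]),p["yaw"])
E
```

```text
{'time_s': 18.55, 'q': [0.4463, 0.5304, 1.5328, 0.0001, 1.076, -1.2681], 'eef_pos': [0.5482, 0.3354, 0.1987], 'eef_rot': [-0.0717, 0.9974, 0.0005, 0.0011], 'force': [0.0736, 0.3901, -0.1219], 'width': 0.6455, 'gripper_force': 0.0}
{'n': 6414, 'cen': array([0.5395, 0.3336]), 'rect': array([547.3, 334.8, 151.9,  83.1,   8.2]), 'yaw': np.float64(8.25), 'px': (np.float64(257.9), np.float64(162.9)), 'ext': array([ 93.2, 162.5])}
[ 516.5 -128.5] 6.97
```

View pics/w8.png

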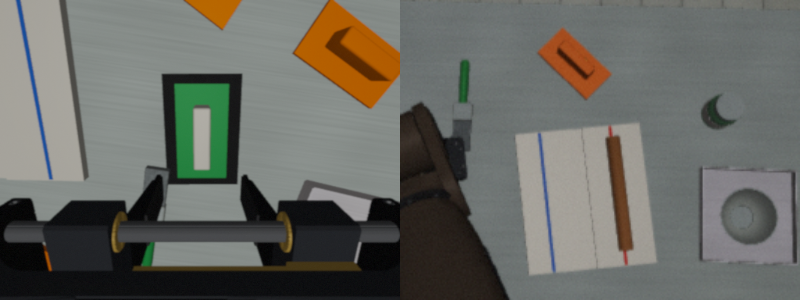

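The smoother lies flat and centred on the mat at (202,130). The pin is on the red line at (620,195), and the brush, jar, bowl and tray haven't moved.

```bash
python3 -c "
from station import *
print(finish_job())"
```

```text
the job is handed in; nothing more can be done
None
```

The job is handed in: the pin lies along the red line, centred to about 0.5 mm by the top camera, the smoother is back flat on its mat and released, and the bowl, tray, brush and jar look undisturbed. Bearing force while rolling read about 6.5 to 10 N, apart from a brief 12 N at first contact, and the whole run took about 19 s.

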